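Slide the drilled block round the bent frame rod to its stop

TASK

Thread the drilled aluminium block onto the free end of the bent black rod, slide it gently along the rod and round the bend, up against the stop flange by the post, and leave it hanging there. Feel your way and never force the block or the rod; leave the other things on the trolley where they are.

Things in the scene. Friction and masses are not known exactly. Their poses are not given: they have to be found in the camera images.
- block: the drilled slide block of plain aluminium, loose, standing upright: 14 mm long (its x), 30 mm wide (its y), 38 mm high (its z), about 60 g. Origin: centre of its underside. A straight bore of 12 mm diameter, chamfered at both mouths, runs through it along x, centred 24 mm above the underside; front and back are alike. The flat sides 30 mm apart are for gripping
- bore (a point): the middle of the block's bore (24 mm above the block's underside, on its middle); x along the bore, z up
- tip (a point): the extreme of the rounded free end of the black bent rod (8 mm in diameter, rigid, level, centreline 100 mm above the trolley), on its centreline. x points from the tip along the straight free leg towards the bend, y to the left of that, z up. The free leg is straight for 94 mm from the tip; the block is to be slid along +x
- bend (a point): the middle of the bend, on the centreline: 109.5 mm along x and 4.1 mm along y from the tip, same axes. The rod turns left in the level plane in three kinks: 15 degrees 16 mm before this point, 5 to 35 degrees (differs each time, not measured: see or feel it) here, 15 degrees 16 mm after it; then it runs straight. With the block against the stop its bore is 93.5 mm from here
- stand: the fixed white round base plate, 280 mm across, 10 mm thick, with rod, stop and post; origin on the trolley straight below the middle of the bend, axes like the tip's. The stop is an aluminium flange, 26 mm across and 7 mm thick, its face 85 mm past the last kink; 22 mm behind the face a post 18 mm thick carries the rod in a head 24 mm wide, its top 112 mm above the trolley
- spacer: a bystander: undrilled white plastic block 30 x 30 x 45 mm, origin at the centre of its underside
- washer: a bystander: steel ring lying flat, 44 mm across, 14 mm thick, origin at the centre of its underside
- jar: a bystander: small closed white jar, 56 mm across, 70 mm high, origin at the centre of its underside
- cup: a bystander: small steel cup, 70 mm across, 50 mm high, origin at the centre of its underside

How it is judged:
By the outcome, as a careful person would: the job done as asked, in the order asked, and still so for the second after the job is handed in, with the robot touching nothing.
It also fails if it takes over 72 s, if anything falls off the work surface, if the arm or the gripper's body presses on something with over 40 N, if the wrist force passes 120 N, or if a joint passes its speed limit or range.

ROBOT

A 7-joint arm with a two-finger parallel gripper is mounted at the origin on the work surface. World frame = base frame: x ahead of the robot, y to its left, z up, the work surface at z = 0. Lengths are in m, angles in rad, forces in N, time in s.
With the tool pointing down it reaches from about 0.4 to 0.85 m from the base axis. Payload 6.9 kg.
Tool frame: the origin (TCP) lies midway between the tips of the shut fingers; the grasp point (between the pads) lies 19 mm behind it; z points along the fingers, y is the line along which they close (so a half turn about z gives the same grasp; the last joint's range is limited). The gripper opens to 85 mm and grips with 20 to 120 N. Pads are 22 mm wide; open, the fingers measure 114 mm over their backs; the gripper's body (76 mm by 85 mm) begins 54 mm behind the grasp point. The pads swing forward as they close: fully open they stand 13 mm farther back than shut.
Start: joints at [-1.095, 0.507, -0.238, 1.5, 0.126, 1.149, -0.155], TCP at [0.226, 0.583, 0.197] pointing down, gripper open.
Joint ranges: [-3.08, 3.08], [-0.24, 2.05], [-1.43, 1.35], [0, 2.5], [-1.52, 4.66], [0.17, 1.96], [-2.89, 2.89]. Speed limits (rad/s): [2.39, 2.39, 3.14, 3.14, 3.14, 3.14, 3.14].

INTERFACE

Orientations are given as a unit quaternion [x, y, z, w].
In Python, from bench import env gives the robot as it stands. The module is installed in compiled form; this text tells all that it offers.
- The arm moves only by the shell command python3 -m pendant 'ROWS'. ROWS is JSON, a list of rows, each a list of 3 entries, a list of its own where there are three numbers: the turn, a rotation vector about the tool's x, y, z in degrees, then the shift along the tool's x, y, z in mm, then the opening, from 0 (shut) to 1 (fully open). A call has exactly 8 rows; each row is the pose to reach, as a shift and turn from the pose commanded when the call began, along the tool's axes at that moment; what a row does not reach only later rows make up. A row lasts 1/10 s, in which the tool goes at most 50 mm and 8.59 degrees, less where a joint would pass 70% of its speed; a pose out of reach is approached as far as the arm can. A call with a gripper value outside its range is refused whole. The fingers move at their own pace and stop on an object; the grip force is fixed at half the most. Time passes only in rows, so rows that repeat a pose let the fingers close, or fill a call up. It gives the time, the measured TCP pose, the force, the opening and the grip force at its end, in the units of the state.
- env.state(): the state, without advancing time (a new reading comes with each control period).
- env.read_camera(name): name is "scene" or "top" or "wrist"; returns (picture, depth): 384x512x3 uint8, red, green, blue; 384x512 float32, m along the optical axis (not along the pixel's ray), 0 where there is no reading.
- env.camera_params(name): a dict with "camera_matrix" (3x3 intrinsics, pixels), "dist" ([k1, k2, p1, p2, k3] as OpenCV has them; the pictures are not rectified), "position" and "attitude" of the camera in the world. Camera axes: x right, y down, z forward; pixel columns grow to the right and rows downward; lengths in m; the calibration is good to about 2 mm. A picture is of the moment at which its call begins: read the wrist's pose just before it. camera_params takes no time and is no camera call; for the wrist camera it gives the pose at the moment of the call.
- env.job_done(): hands the job in; it is judged then, once.
Trained networks look in the newest picture that a camera, given by its name, has taken for a name from the list of things; names that differ only in an ending like _2 or _b are one class to them, and where a whole thing is asked for, a point or a joint stands for the part that bears it (a point fixed in the world has none). Each returns a list of dicts, best first, with "p" (0 to 1); they miss things now and then, are a little off and sometimes report something else, mostly with a low value. They report only what shows in the picture. A call takes as long as a camera call.
- env.find_in(target, camera): "extent" ([left, top, right, bottom] in pixels, round what is visible of it).
- env.spot_point(target, camera): "centre" ([row, column] in pixels: a listed point, or the origin of a listed thing).
The state is a dict: "time": time; "joints": joint angles; "dq": joint speeds; "tau": joint torques, N m; "eef_pos": TCP position; "ee_rot": TCP orientation; "force": force on the tool from outside, world axes, zero at the start; "ft_torque": the same for the moment, N m; "opening": finger opening in m; "grasp_force": force on a finger pad.
Only numpy, scipy, OpenCV 4.12 (cv2) and the standard library are available. Lean on these libraries where they do the work, as an engineer would, in place of code of your own. Each camera call takes 0.05 s, during which the arm holds its last target. There are 200 camera calls.

## Working session

There is one attempt and no reset: what is moved stays moved. The work goes in short steps, Python scripts to look and compute and a shell command to move; the robot and the scene stay as the last step left them, time stands still between calls to the robot, and variables do not carry over. Pictures are saved under pics/ and viewed, at most 10 in all, crops included, and the job is handed in when it is done.

```bash
mkdir -p pics
cat > h.py <<'E'
import numpy as np, cv2
from scipy.spatial.transform import Rotation as R
from bench import env
def cam(n):
    p=env.camera_params(n); a=np.array(p["attitude"])
    Rm=a if a.shape==(3,3) else R.from_quat(a).as_matrix()
    return np.array(p["camera_matrix"]),np.array(p["dist"]),np.array(p["position"]),Rm
def ray(n,u,v,c=None):
    K,d,P,Rm=c or cam(n)
    q=cv2.undistortPoints(np.array([[[u,v]]],float),K,d)[0,0]
    return P,Rm@np.array([q[0],q[1],1])
def onz(n,u,v,z,c=None):
    P,r=ray(n,u,v,c); return P+r*(z-P[2])/r[2]
def atd(n,u,v,d,c=None):
    P,r=ray(n,u,v,c); return P+r*d
def cloud(n,dep,c=None):
    K,d,P,Rm=c or cam(n)
    vv,uu=np.mgrid[:384,:512]
    q=cv2.undistortPoints(np.stack([uu,vv],-1).reshape(-1,1,2).astype(float),K,d)[:,0]
    X=np.c_[q,np.ones(len(q))]*dep.reshape(-1,1)
    return (X@Rm.T+P).reshape(384,512,3)
E
python3 - <<'E'
from h import *
np.set_printoptions(precision=4,suppress=True)
s=env.state();print(s["eef_pos"],s["ee_rot"],s["force"],s["time"])
ims=[]
for n in ("scene","top"):
    im,d=env.read_camera(n);np.savez(f"{n}.npz",im=im,d=d);ims.append(im)
    c=cam(n);print(n,c[2]);print(c[3])
    for t in ("block","tip","bend","bore","stand","spacer","washer","jar","cup"):
        r=env.spot_point(t,n)[:2]
        for x in r:
            v,u=x["centre"];dd=d[int(np.clip(v,0,383)),int(np.clip(u,0,511))]
            print(t,round(x["p"],2),np.round([u,v]),atd(n,u,v,dd,c), onz(n,u,v,.1,c) if t in("tip","bend") else onz(n,u,v,0,c))
for n,i in zip(("scene","top"),ims): cv2.imwrite(f"pics/{n}0.png",i[...,::-1])
print(env.state()["time"])
E
```

```text
[0.2257 0.5822 0.1961] [ 0.1838  0.983  -0.0009 -0.0002] [1.682  0.017  0.0443] 0.0
scene [ 1.0613 -0.3641  0.773 ]
[[ 0.5663  0.6136 -0.5502]
 [ 0.8242 -0.4234  0.3762]
 [-0.0021 -0.6665 -0.7455]]
block 0.51 [122. 251.] [ 0.4795 -0.3242  0.0208] [ 0.4634 -0.3231  0.    ]
tip 0.75 [251. 269.] [ 0.7196 -0.1418  0.1017] [ 0.7188 -0.1412  0.1   ]
tip 0.64 [248. 224.] [ 0.6281 -0.0866  0.1028] [ 0.6263 -0.0855  0.1   ]
bend 0.67 [317. 147.] [0.4625 0.2515 0.0223] [0.5244 0.1878 0.1   ]
bore 0.58 [117. 243.] [ 0.4683 -0.3266  0.0386] [ 0.4371 -0.3246  0.    ]
bore 0.46 [166. 282.] [ 0.6076 -0.2792  0.0277] [ 0.5907 -0.276   0.    ]
stand 0.61 [248. 251.] [ 0.6324 -0.0918  0.0108] [ 0.6264 -0.088   0.    ]
spacer 0.77 [169. 280.] [ 0.6084 -0.2725  0.0264] [ 0.5924 -0.2693  0.    ]
spacer 0.31 [249. 250.] [ 0.6299 -0.0888  0.009 ] [ 0.6248 -0.0855  0.    ]
washer 0.84 [116. 288.] [ 0.5511 -0.3698  0.0093] [ 0.5449 -0.3699  0.    ]
jar 0.62 [322. 149.] [0.4694 0.2636 0.0128] [0.4594 0.2742 0.    ]
cup 0.84 [387. 198.] [0.7125 0.2532 0.042 ] [0.6925 0.2886 0.    ]
top [ 0.3605 -0.0293  1.2605]
[[-0.0063 -0.9834  0.1816]
 [-0.9999  0.0044 -0.011 ]
 [ 0.01   -0.1817 -0.9833]]
block 0.5 [369. 244.] [ 0.4547 -0.3283  0.0118] [ 0.4556 -0.3311  0.    ]
tip 0.74 [297. 133.] [ 0.7495 -0.1527  0.0005] [ 0.7188 -0.143   0.1   ]
bend 0.88 [271. 172.] [ 0.6433 -0.0833  0.0078] [ 0.6225 -0.0793  0.1   ]
bore 0.41 [372. 239.] [ 0.4668 -0.3302  0.0344] [ 0.4698 -0.3387  0.    ]
stand 0.89 [273. 178.] [ 0.6271 -0.0879  0.008 ] [ 0.6288 -0.0883  0.    ]
spacer 0.51 [343. 188.] [ 0.5934 -0.2601  0.045 ] [ 0.602  -0.2686  0.    ]
washer 0.6 [386. 206.] [ 0.5528 -0.3797 -0.0011] [ 0.5526 -0.3794  0.    ]
jar 0.89 [133. 250.] [0.4388 0.2534 0.0662] [0.4431 0.2691 0.    ]
cup 0.95 [133. 155.] [0.6917 0.2788 0.0007] [0.6919 0.279  0.    ]
1.0
```

Run:
```python
import cv2
a=cv2.imread("pics/scene0.png");b=cv2.imread("pics/top0.png")
x=cv2.resize(a[100:330,60:420],(800,511),interpolation=cv2.INTER_CUBIC)
y=cv2.resize(b[80:300,190:450],(709,600),interpolation=cv2.INTER_CUBIC)
cv2.imwrite("pics/sc.png",x);cv2.imwrite("pics/tc.png",y)
```

```text
(no output)
```

View pics/sc.png

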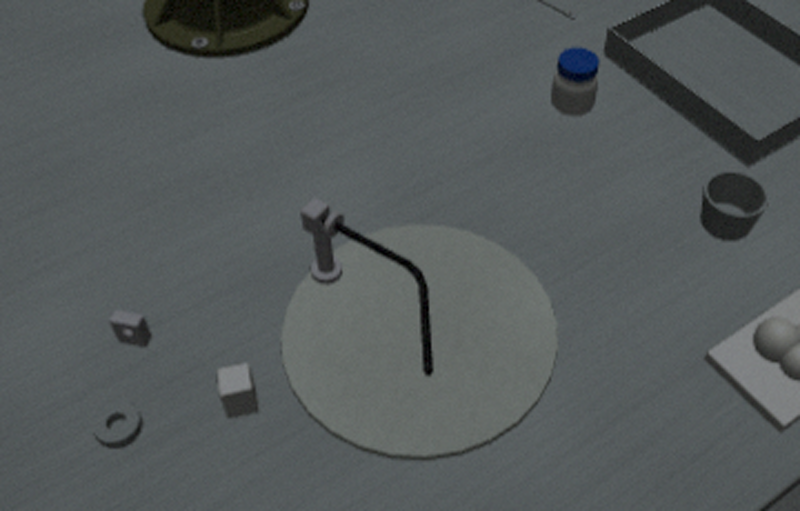

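View pics/tc.png

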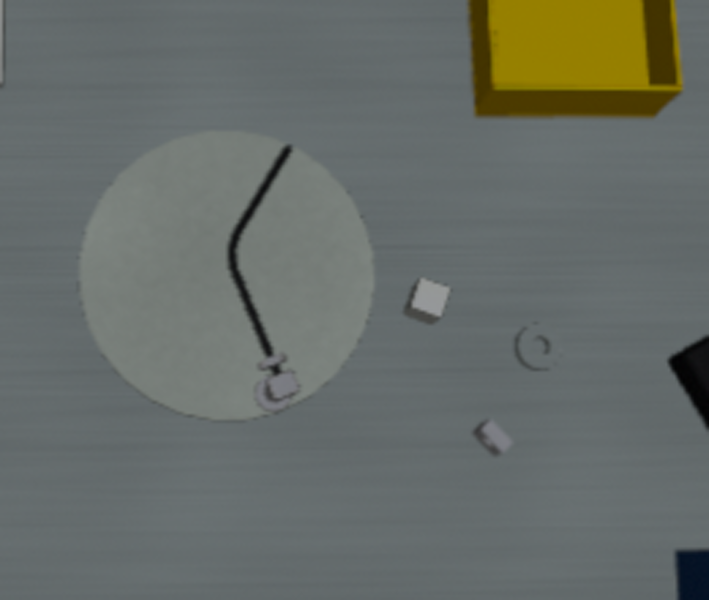

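The scene crop shows the bored block at crop pixel (130,328), with the rod tip at (428,372). The bend is at (420,270), and the stop and post are at (325,225). The top crop agrees, with the block at (493,437). Next I'll get block yaw, the rod line and the wrist camera offset from the depth data.

Run:
```python
from h import *
np.set_printoptions(precision=4,suppress=True)
for n in("top","scene"):
    f=np.load(n+".npz");X=cloud(n,f["d"]).reshape(-1,3);g=f["im"].reshape(-1,3).max(1)
    m=(np.hypot(X[:,0]-.463,X[:,1]+.331)<.035)&(X[:,2]>.03)&(X[:,2]<.05)
    P=X[m];print(n,"block top",m.sum(),np.median(P,0))
    if m.sum()>4:
        r=cv2.minAreaRect((P[:,:2]*1000).astype(np.float32));print(r)
    m=(np.hypot(X[:,0]-.625,X[:,1]+.088)<.15)&(X[:,2]>.085)&(X[:,2]<.11)&(g<70)
    P=X[m]
    d0=np.array([-.825,.565]);t=np.array([.719,-.142])
    s=(P[:,:2]-t)@d0;
    A=P[(s>-.01)&(s<.085),:2];B=P[(P[:,1]<-.06)&(P[:,0]<.605),:2]
    for Q in(A,B):
        v,_,x,y=0,0,0,0
        l=cv2.fitLine(Q.astype(np.float32),cv2.DIST_HUBER,0,.001,.001).ravel();print(len(Q),l,np.degrees(np.arctan2(l[1],l[0])), (Q-l[2:])@l[:2] @[1]*0 if 0 else [((Q-l[2:])@l[:2]).min(),((Q-l[2:])@l[:2]).max()])
s=env.state();Rt=R.from_quat(s["ee_rot"]).as_matrix();c=cam("wrist")
print("wrist cam in tool",Rt.T@(c[2]-s["eef_pos"]));print(Rt.T@c[3]);print(c[0])
```

```text
top block top 79 [ 0.4632 -0.3291  0.037 ]
((463.91143798828125, -329.0097351074219), (29.697206497192383, 14.825433731079102), 42.941184997558594)
95 [ 0.8547 -0.5191  0.6824 -0.1178] -31.272112 [np.float64(-0.04096557152992775), np.float64(0.041022301984693844)]
106 [ 0.9316  0.3634  0.5672 -0.1036] 21.309563 [np.float64(-0.0732961665913474), np.float64(0.04022770049171267)]
scene block top 103 [ 0.4672 -0.3274  0.0383]
((466.14923095703125, -327.3006591796875), (28.87214469909668, 16.13384437561035), 44.40866470336914)
149 [ 0.8528 -0.5223  0.6858 -0.1186] -31.48331 [np.float64(-0.04385412530969768), np.float64(0.04001500685314073)]
239 [ 0.8905  0.4549  0.5513 -0.115 ] 27.057575 [np.float64(-0.05599329591819958), np.float64(0.057560588293509345)]
wrist cam in tool [ 0.0812 -0.0005 -0.1768]
[[-0.0005 -0.9491 -0.3151]
 [ 1.     -0.0003 -0.0006]
 [ 0.0005 -0.3151  0.9491]]
[[303.9133   0.     255.1549]
 [  0.     303.9133 193.6786]
 [  0.       0.       1.    ]]
```

```bash
cat >> h.py <<'E'
def plan(xyz,hdg=None,cmd=None):
    "tool shift mm and z turn deg to bring TCP to xyz with tool x heading hdg (tool down)"
    s=env.state();Rt=R.from_quat(s["ee_rot"]).as_matrix();p=np.array(s["eef_pos"])
    h=np.degrees(np.arctan2(Rt[1,0],Rt[0,0]))
    print("at",p.round(4),"hdg",h.round(1),"tilt",np.degrees(np.arccos(-Rt[2,2])).round(2),"shift",(Rt.T@(np.array(xyz)-p)*1000).round(1),
      "turn z",None if hdg is None else np.round((h-hdg+180)%360-180,1),"t",s["time"],"F",np.round(s["force"],1),"q",np.round(s["joints"],2))
E
P='[[0,0,68],[-376,-212,-64],1]'
python3 -m pendant '[[[0,0,68],[-376,-212,-64],1],[[0,0,68],[-376,-212,-64],1],[[0,0,68],[-376,-212,-64],1],[[0,0,68],[-376,-212,-64],1],[[0,0,68],[-376,-212,-64],1],[[0,0,68],[-376,-212,-64],1],[[0,0,68],[-376,-212,-64],1],[[0,0,68],[-376,-212,-64],1]]'
python3 -c "
from h import *
plan([.55,-.10,.26],20)"
```

```text
time: 1.8
eef_pos: [0.478, 0.2753, 0.2563]
ee_rot: [0.704, 0.71, 0.0, 0.0]
force: [0.8, 1.0, 0.1]
opening: 0.0857
grasp_force: 0.0
at [0.478  0.2753 0.2563] hdg 90.5 tilt 0.05 shift [-375.9   68.9   -3.8] turn z 70.5 t 1.8 F [0.8 1.  0.1] q [-0.66  0.35  0.13  1.6  -0.05  1.2  -0.51]
```

```bash
python3 -m pendant '[[[0,0,68],[-376,69,-4],1],[[0,0,68],[-376,69,-4],1],[[0,0,68],[-376,69,-4],1],[[0,0,68],[-376,69,-4],1],[[0,0,68],[-376,69,-4],1],[[0,0,68],[-376,69,-4],1],[[0,0,68],[-376,69,-4],1],[[0,0,68],[-376,69,-4],1]]' >/dev/null
python3 -c "
from h import *
plan([.4645,-.328,.20],-46.5)"
```

```text
at [ 0.5513 -0.1023  0.2601] hdg 22.3 tilt 0.11 shift [-165.9  175.8   60.4] turn z 68.8 t 2.6 F [-0.3 -0.5 -0.4] q [-0.2   0.39  0.51  1.57 -0.2   1.23 -0.84]
```

```bash
python3 -m pendant '[[[0,0,68.8],[-166,176,60],1],[[0,0,68.8],[-166,176,60],1],[[0,0,68.8],[-166,176,60],1],[[0,0,68.8],[-166,176,60],1],[[0,0,68.8],[-166,176,60],1],[[0,0,68.8],[-166,176,60],1],[[0,0,68.8],[-166,176,60],1],[[0,0,68.8],[-166,176,60],1]]' >/dev/null
python3 - <<'E'
from h import *
plan([.4645,-.328,.024-.019],-46.5)
c=cam("wrist");im,d=env.read_camera("wrist");cv2.imwrite("pics/w1.png",im[...,::-1])
X=cloud("wrist",d,c).reshape(-1,3)
m=(np.hypot(X[:,0]-.4645,X[:,1]+.328)<.035)&(X[:,2]>.03)&(X[:,2]<.045)
P=X[m];print(m.sum(),np.median(P,0));(a,b,t)=cv2.minAreaRect((P[:,:2]*1000).astype(np.float32));print(a,b,t)
for t in("block","bore"):
  for x in env.spot_point(t,"wrist")[:2]:
    v,u=x["centre"];print(t,x["p"],u,v,onz("wrist",u,v,0 if t=="block" else .024,c))
E
```

```text
at [ 0.4663 -0.3251  0.1995] hdg -46.4 tilt 0.01 shift [  0.9   3.4 194.5] turn z 0.1 t 3.4 F [-0.5  0.4 -0.7] q [ 0.05  0.53  0.83  1.66 -0.42  1.15 -1.39]
346 [ 0.46538205 -0.32846764  0.03777442]
(464.89532470703125, -328.38018798828125) (28.95191764831543, 14.132593154907227) 43.057769775390625
block 0.61 257.4 163.1 [ 0.46140064 -0.32495885  0.        ]
bore 0.56 255.3 167.5 [ 0.46339834 -0.32317294  0.024     ]
```

View pics/w1.png

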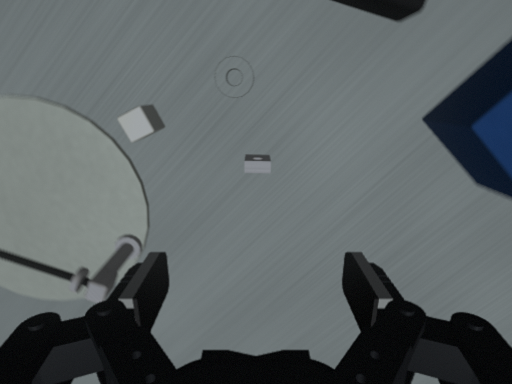

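The wrist view shows the block's top at (257,167), squarely between the open fingers and with its bore face up-image. The spacer is at (140,122) and the washer at (234,76), both well clear. I'll descend now.

```bash
python3 -m pendant '[[[0,0,0.5],[3,3.5,50],1],[[0,0,0.5],[3,3.5,95],1],[[0,0,0.5],[3,3.5,135],1],[[0,0,0.5],[3,3.5,165],1],[[0,0,0.5],[3,3.5,182],1],[[0,0,0.5],[3,3.5,190],1],[[0,0,0.5],[3,3.5,193],1],[[0,0,0.5],[3,3.5,193],0.6]]'
python3 -m pendant '[[[0,0,0],[0,0,0],0.3],[[0,0,0],[0,0,0],0],[[0,0,0],[0,0,0],0],[[0,0,0],[0,0,0],0],[[0,0,0],[0,0,0],0],[[0,0,0],[0,0,-5],0],[[0,0,0],[0,0,-15],0],[[0,0,0],[0,0,-30],0]]'
python3 - <<'E'
from h import *
# tip/rod refined
plan([.4663,-.3299,.15],-31.4)
E
```

```text
time: 4.35
eef_pos: [0.4665, -0.3295, 0.0072]
ee_rot: [0.919, -0.394, 0.0, 0.0]
force: [-0.7, -0.4, -0.6]
opening: 0.0735
grasp_force: 0.0
time: 5.15
eef_pos: [0.4658, -0.329, 0.0371]
ee_rot: [0.919, -0.394, -0.001, -0.0]
force: [0.2, -0.4, 0.4]
opening: -0.0001
grasp_force: 0.0
at [ 0.4658 -0.329   0.0371] hdg -46.5 tilt 0.06 shift [   0.9    0.3 -112.9] turn z -15.1 t 5.15 F [ 0.2 -0.4  0.4] q [ 0.16  0.7   0.69  1.85 -0.6   0.81 -1.22]
```

The fingers shut on nothing, so I need to look.

Run:
```python
from h import *
a,d=env.read_camera("scene");c=cam("wrist");b,dw=env.read_camera("wrist")
np.savez("s2.npz",im=a,d=d)
x=cv2.resize(a[180:320,60:280],(440,280),interpolation=cv2.INTER_CUBIC)
b2=cv2.resize(b[:,:],(373,280));cv2.imwrite("pics/l2.png",np.hstack([x,b2])[...,::-1])
X=cloud("scene",d).reshape(-1,3)
for n in("scene","wrist"):
  for t in ("block","bore"):
    for x in env.spot_point(t,n)[:2]:
      v,u=x["centre"];print(n,t,round(x["p"],2),u,v,onz(n,u,v,0,c if n=="wrist" else None))
```

```text
scene block 0.73 122.7 249.6 [ 0.46107832 -0.32074766  0.        ]
wrist bore 0.96 257.3 222.0 [ 0.45566254 -0.32179766  0.        ]
```

View pics/l2.png

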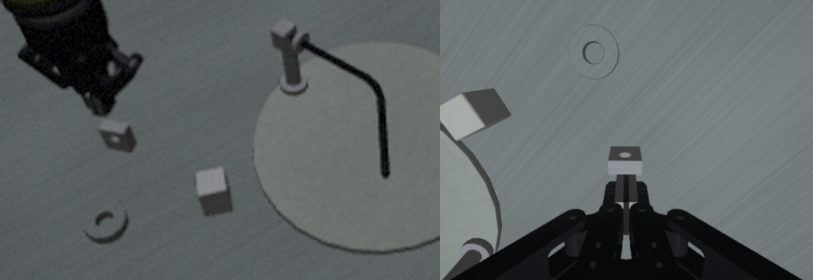

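The left half shows the block still upright at (117,135). In the right half it stands just beyond the shut fingertips, with the bore at (625,155). I'll measure it again.

Run:
```python
from h import *
np.set_printoptions(precision=4,suppress=True)
for n in("wrist","top"):
  c=cam(n);im,d=env.read_camera(n);X=cloud(n,d,c).reshape(-1,3)
  print(n);
  m=(np.hypot(X[:,0]-.475,X[:,1]+.335)<.05)&(X[:,2]>.034)&(X[:,2]<.042)
  # exclude tool: within 11 mm of tool axis
  P=X[m];print(m.sum(),np.median(P,0),cv2.minAreaRect((P[:,:2]*1000).astype(np.float32)))
  if n=="wrist":
    D=d[190:235,215:300];I=X.reshape(384,512,3)
    for v in range(196,262,5): print(v,I[v,245],I[v,257],I[v,270])
```

```text
wrist
1031 [ 0.4659 -0.3289  0.0379] ((465.1268310546875, -328.10205078125), (30.025300979614258, 14.71763801574707), 43.52278518676758)
196 [ 0.4772 -0.3306  0.0014] [ 0.4704 -0.3363 -0.0001] [ 0.4636 -0.343   0.0003]
201 [ 0.4749 -0.3282  0.0029] [ 0.4685 -0.3343  0.003 ] [ 0.4612 -0.3406  0.0017]
206 [ 0.4744 -0.3281  0.0122] [ 0.4687 -0.3343  0.0137] [ 0.4618 -0.3404  0.0127]
211 [ 0.4747 -0.3289  0.0238] [ 0.4678 -0.3333  0.0198] [ 0.4623 -0.3403  0.023 ]
216 [ 0.4741 -0.3286  0.0309] [ 0.4687 -0.3341  0.0315] [ 0.4622 -0.3396  0.0304]
221 [ 0.4736 -0.3284  0.0378] [ 0.4684 -0.3338  0.0386] [ 0.4624 -0.3393  0.0383]
226 [ 0.4709 -0.3254  0.0365] [ 0.4658 -0.3311  0.0378] [ 0.46   -0.3369  0.0383]
231 [ 0.4689 -0.3233  0.0377] [ 0.4633 -0.3285  0.0375] [ 0.4575 -0.3343  0.0379]
236 [ 0.4667 -0.321   0.0384] [ 0.4611 -0.3262  0.0383] [ 0.4552 -0.3319  0.0384]
241 [ 0.4774 -0.3343  0.0781] [ 0.4731 -0.3384  0.0782] [ 0.4376 -0.3166  0.0003]
246 [ 0.477  -0.334   0.0823] [ 0.4726 -0.3378  0.0819] [ 0.4345 -0.3134 -0.    ]
251 [ 0.4771 -0.3345  0.088 ] [ 0.4731 -0.3383  0.088 ] [ 0.4652 -0.3393  0.0795]
256 [ 0.4769 -0.3344  0.0921] [ 0.4728 -0.3379  0.0917] [ 0.4686 -0.342   0.0918]
261 [ 0.4768 -0.3344  0.0963] [ 0.4731 -0.3381  0.0965] [ 0.4686 -0.3418  0.0958]
top
0 [nan nan nan] ((0.0, 0.0), (0.0, 0.0), 0.0)
  return _methods._mean(a, axis=axis, dtype=dtype,
  ret = um.true_divide(
```

The block hasn't moved: it sits at (0.465, -0.328), right below the tool. The lift simply started before the fingers had closed. I'll go up, open, go down and wait longer.

```bash
python3 -m pendant '[[[0,0,0],[0,0,-25],1],[[0,0,0],[0,0,-30],1],[[0,0,0],[0,0,-30],1],[[0,0,0],[0,0,-30],1],[[0,0,0],[0,0,-30],1],[[0,0,0],[0,0,-30],1],[[0,0,0],[0,0,-30],1],[[0,0,0],[0,0,-30],1]]'
python3 -m pendant '[[[0,0,0.3],[1.5,0,-10],1],[[0,0,0.3],[1.5,0,15],1],[[0,0,0.3],[1.5,0,30],1],[[0,0,0.3],[1.5,0,45],1],[[0,0,0.3],[1.5,0,55],0.8],[[0,0,0.3],[1.5,0,60],0.6],[[0,0,0.3],[1.5,0,61],0],[[0,0,0.3],[1.5,0,61],0]]'
python3 -m pendant '[[[0,0,0],[0,0,0],0],[[0,0,0],[0,0,0],0],[[0,0,0],[0,0,0],0],[[0,0,0],[0,0,0],0],[[0,0,0],[0,0,0],0],[[0,0,0],[0,0,0],0],[[0,0,0],[0,0,0],0],[[0,0,0],[0,0,0],0]]'
```

```text
time: 6.35
eef_pos: [0.466, -0.3292, 0.0664]
ee_rot: [0.919, -0.394, -0.0, 0.0]
force: [0.3, 0.7, 0.5]
opening: 0.0854
grasp_force: 0.0
time: 7.15
eef_pos: [0.4673, -0.3306, 0.006]
ee_rot: [0.918, -0.397, 0.0, 0.0]
force: [-0.8, 0.1, 0.8]
opening: 0.0284
grasp_force: 0.0
time: 7.95
eef_pos: [0.4671, -0.3303, 0.0056]
ee_rot: [0.918, -0.397, -0.0, 0.0]
force: [0.8, 0.2, -0.2]
opening: 0.0001
grasp_force: 0.0
```

Run:
```python
from h import *
np.set_printoptions(precision=4,suppress=True)
c=cam("wrist");im,d=env.read_camera("wrist");a,ds=env.read_camera("scene")
cv2.imwrite("pics/l3.png",np.hstack([im[150:384,130:382],cv2.resize(a[190:290,70:178],(252,234),interpolation=cv2.INTER_CUBIC)])[...,::-1])
s=env.state();Rt=R.from_quat(s["ee_rot"]).as_matrix()
for n,dd,cc in(("wrist",d,c),("scene",ds,None)):
  X=cloud(n,dd,cc).reshape(-1,3);T=(X-s["eef_pos"])@Rt
  m=(abs(T[:,0])<.05)&(abs(T[:,1])<.05)&(X[:,2]>.005)&(X[:,2]<.12)
  for lo in np.arange(.005,.1,.01):
    k=m&(X[:,2]>lo)&(X[:,2]<lo+.01)
    if k.sum()>5:print(n,lo.round(3),k.sum(),np.percentile(T[k,0],[2,50,98])*1000,np.percentile(T[k,1],[2,98])*1000)
```

```text
wrist 0.005 321 [3.13   3.7255 4.2976] [-14.2616  14.5219]
wrist 0.015 425 [-1.2252  3.5816  4.3287] [-14.2446  14.3179]
wrist 0.025 256 [3.227 3.726 4.361] [-14.7069  14.6167]
wrist 0.035 195 [ 0.0461  3.6322 11.2094] [-14.6332  14.7912]
wrist 0.045 488 [ 6.7002 10.8264 11.8101] [-11.9405  13.2944]
wrist 0.055 654 [ 6.6276  7.7812 11.7604] [-12.5113  13.7132]
wrist 0.065 655 [ 6.6332 10.8814 11.7919] [-12.4034  13.6901]
wrist 0.075 1148 [-9.0574 10.3798 13.8305] [-18.7918  20.2233]
wrist 0.085 3952 [-8.1924 11.9693 13.9655] [-33.5831  34.1407]
wrist 0.095 6569 [-8.4017  8.8866 13.1139] [-39.0889  39.8899]
scene 0.005 38 [-12.4434   2.7296  12.2291] [-30.0261  10.6692]
scene 0.015 45 [-9.7284  1.9049  4.4577] [-15.2374  12.0858]
scene 0.025 28 [-10.3286   1.0186   4.787 ] [-15.099   11.5893]
scene 0.035 34 [-10.8502  -0.8861   9.3711] [-15.2955  -1.9655]
scene 0.045 32 [-5.4957  8.8593 11.034 ] [-13.3526  11.9289]
scene 0.055 32 [-3.4264  7.8181 11.4749] [-13.328   10.3365]
scene 0.065 29 [ 3.5392  9.0288 12.238 ] [-14.0887  11.5807]
scene 0.075 25 [ 5.3411 10.5081 12.6503] [-15.3962  12.8378]
scene 0.085 89 [-7.7549 10.913  13.0205] [-29.0214  32.0216]
scene 0.095 82 [-8.8785 11.0792 13.8366] [-40.7063  38.7707]
```

View pics/l3.png

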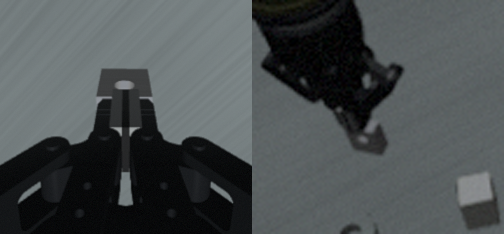

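The left half shows the shut fingers (tips at crop row ~88) overlapping the block's face but ending near the block's top. I'll measure the real fingertip height against the reported TCP.

Run:
```python
from h import *
np.set_printoptions(precision=1,suppress=True)
c=cam("wrist");im,d=env.read_camera("wrist")
s=env.state();Rt=R.from_quat(s["ee_rot"]).as_matrix()
T=((cloud("wrist",d,c)-s["eef_pos"])@Rt*1000)
for v in range(214,300,5): print(v,*[T[v,u] for u in(236,246,252,258,264,275)])
# where would the true TCP project
K,dd,P,Rm=c
for z in(0,-19,-35,-45):
  for x in (0,11):
    p=Rm.T@(np.array(s["eef_pos"])+Rt@np.array([x,0,z])/1000-P);q=cv2.projectPoints(p.reshape(1,1,3),np.zeros(3),np.zeros(3),K,dd)[0].ravel();print(x,z,q)
print(s["tau"],s["ft_torque"],s["opening"])
```

```text
214 [  6.7 -11.9   5.7] [ 6.7 -5.4  5.5] [ 6.7 -1.5  5.7] [6.5 2.4 6.1] [6.5 6.3 6.1] [ 6.3 13.4  6.5]
219 [  4.2 -11.8   3.2] [ 3.6 -5.4  4.6] [ 3.3 -1.5  5.4] [3.8 2.3 4.1] [4.2 6.2 3.2] [ 3.7 13.3  4.4]
224 [  3.2 -11.5  -2.4] [ 3.9 -5.2 -3.9] [ 3.3 -1.5 -2.6] [ 3.9  2.3 -3.9] [ 4.1  6.  -4.4] [ 3.3 12.9 -2.6]
229 [  3.3 -11.   -9.8] [  4.2  -4.9 -11.9] [  4.   -1.4 -11.4] [  3.6   2.2 -10.6] [  3.9   5.8 -11.2] [ 3.2 12.5 -9.6]
234 [  3.7 -10.6 -17.6] [  2.7  -4.9 -15.4] [  1.4  -1.4 -12.9] [  1.5   2.2 -13.1] [  3.4   5.6 -16.8] [  4.2  11.9 -18.7]
239 [  3.4 -10.2 -23.3] [ 11.3  -4.1 -38.7] [ 10.5  -1.1 -37.2] [ 10.9   1.9 -38.1] [ 11.2   4.9 -38.7] [  3.5  11.6 -23.4]
244 [  3.7  -9.9 -29.6] [ 11.1  -4.  -43.7] [ 10.9  -1.1 -43.4] [ 11.    1.9 -43.5] [ 10.5   4.8 -42.7] [  3.7  11.2 -29.7]
249 [  7.2  -9.1 -41.6] [ 11.6  -3.8 -49.6] [ 12.2  -1.  -50.8] [ 11.4   1.8 -49.2] [ 11.4   4.6 -49.2] [  7.4  10.3 -42.1]
254 [  6.9  -8.8 -46.1] [ 11.7  -3.7 -54.4] [ 10.9  -1.  -53. ] [ 11.4   1.8 -53.9] [ 11.    4.5 -53.2] [  7.3  10.  -46.8]
259 [  7.6  -8.5 -51.9] [ 11.1  -3.6 -57.9] 
[... 611 characters left out ...]
  -78.2] [  7.6  -0.8 -71.4] [  8.2   1.6 -72.2] [ 12.2   3.8 -77.9] [ 13.9   7.8 -80.4]
289 [ 12.2  -6.7 -81.1] [ 12.4  -2.9 -81.4] [  5.3  -0.8 -71.5] [  6.    1.6 -72.4] [ 12.8   3.7 -81.9] [ 12.4   7.8 -81.3]
294 [ 12.6  -6.4 -84.5] [ 12.9  -2.8 -84.8] [  2.4  -0.9 -70.8] [  3.3   1.6 -72. ] [ 12.1   3.6 -83.9] [ 12.5   7.6 -84.4]
299 [ 12.1  -6.3 -86.7] [ 12.8  -2.8 -87.5] [  0.6  -0.9 -71.7] [  1.3   1.6 -72.5] [ 11.7   3.6 -86.1] [ 12.5   7.4 -87.2]
0 0 [254.4 227.1]
11 0 [254.3 211. ]
0 -19 [254.3 240.9]
11 -19 [254.3 223.4]
0 -35 [254.2 255. ]
11 -35 [254.2 236.1]
0 -45 [254.2 265.3]
11 -45 [254.2 245.4]
[ -0.  -60.7  11.9 -15.1   0.    0.   -0. ] [ 0. -0.  0.] 3.453722575705763e-05
```

The real fingertips sit about 35 mm above the reported TCP: pads span tool z −36 to −72, grasp point near −54. I'll use that offset from here, so the grasp needs a reported z of about −0.027, approached in steps while watching the force.

```bash
python3 -m pendant '[[[0,0,0],[-1,0,-12],1],[[0,0,0],[-1,0,-20],1],[[0,0,0],[-1,0,-20],1],[[0,0,0],[-1,0,-20],1],[[0,0,0],[-1,0,-20],1],[[0,0,0],[-1,0,-20],1],[[0,0,0],[-1,0,-5],1],[[0,0,0],[-1,0,10],1]]'
python3 -m pendant '[[[0,0,0],[0,0,8],1],[[0,0,0],[0,0,14],1],[[0,0,0],[0,0,19],1],[[0,0,0],[0,0,22],1],[[0,0,0],[0,0,22.5],0.6],[[0,0,0],[0,0,22.5],0],[[0,0,0],[0,0,22.5],0],[[0,0,0],[0,0,22.5],0]]'
python3 -m pendant '[[[0,0,0],[0,0,0],0],[[0,0,0],[0,0,0],0],[[0,0,0],[0,0,0],0],[[0,0,0],[0,0,0],0],[[0,0,0],[0,0,0],0],[[0,0,0],[0,0,0],0],[[0,0,0],[0,0,0],0],[[0,0,0],[0,0,0],0]]'
```

```text
time: 8.9
eef_pos: [0.4666, -0.3294, -0.0055]
ee_rot: [0.918, -0.397, 0.0, -0.0]
force: [-0.4, 0.7, 0.2]
opening: 0.0858
grasp_force: 0.0
time: 9.7
eef_pos: [0.4667, -0.3297, -0.0264]
ee_rot: [0.918, -0.397, 0.0, 0.0]
force: [-4.2, 3.0, 16.2]
opening: 0.0292
grasp_force: 57.8
time: 10.5
eef_pos: [0.4667, -0.3299, -0.0263]
ee_rot: [0.918, -0.397, 0.0, 0.0]
force: [-1.6, 0.6, 5.5]
opening: 0.0286
grasp_force: 59.4
```

The block is gripped: 28.6 mm opening, 59 N. I'll lift it and carry it to a viewing hover behind the tip.

```bash
python3 -m pendant '[[[0,0,0],[0,0,-10],0],[[0,0,0],[0,0,-35],0],[[0,0,0],[0,0,-75],0],[[0,0,0],[0,0,-115],0],[[0,0,0],[0,0,-150],0],[[0,0,0],[0,0,-156],0],[[0,0,0],[0,0,-156],0],[[0,0,0],[0,0,-156],0]]'
python3 -c "
from h import *
plan([.676,-.116,.13],-31.4)"
```

```text
time: 11.3
eef_pos: [0.4661, -0.3287, 0.1282]
ee_rot: [0.918, -0.397, -0.001, -0.0]
force: [1.5, 0.4, -1.0]
opening: 0.0293
grasp_force: 59.2
at [ 0.4661 -0.3287  0.1282] hdg -46.7 tilt 0.1 shift [ -11.  -298.6   -1.7] turn z -15.3 t 11.3 F [ 1.5  0.4 -1. ] q [ 0.09  0.6   0.78  1.75 -0.49  1.   -1.32]
```

```bash
python3 -m pendant '[[[0,0,-2],[0,-25,-2],0],[[0,0,-4],[-2,-70,-2],0],[[0,0,-7],[-4,-115,-2],0],[[0,0,-10],[-6,-160,-2],0],[[0,0,-12],[-8,-205,-2],0],[[0,0,-14],[-10,-250,-2],0],[[0,0,-15.3],[-11,-285,-2],0],[[0,0,-15.3],[-11,-299,-2],0]]'
cat > look.py <<'E'
from h import *
import sys
np.set_printoptions(precision=4,suppress=True)
s=env.state();Rt=R.from_quat(s["ee_rot"]).as_matrix();c=cam("wrist");im,d=env.read_camera("wrist");np.savez("w.npz",im=im,d=d)
cv2.imwrite(f"pics/{sys.argv[1]}.png",im[...,::-1])
X=cloud("wrist",d,c);T=((X-s["eef_pos"])@Rt*1000)
print(s["eef_pos"])
g=im.max(2)
m=(X[...,2]>.085)&(X[...,2]<.112)&(T[...,0]>18)&(np.hypot(X[...,0]-.7,X[...,1]+.13)<.08)
Q=X[m];print("rod",m.sum(),np.median(Q[:,2]))
if m.sum()>20:
  l=cv2.fitLine(Q[:,:2].astype(np.float32),cv2.DIST_HUBER,0,.001,.001).ravel();u=l[:2]*np.sign(l[0])
  t=(Q[:,:2]-l[2:])@u;print("hdg",np.degrees(np.arctan2(u[1],u[0])),"tip",l[2:]+u*np.percentile(t,99.5),"start",l[2:]+u*t.min(),"zmax",np.percentile(Q[:,2],95))
  w=(Q[:,:2]-l[2:])@[-u[1],u[0]];print("w",np.percentile(w,[2,98]))
# block in hand
k=(abs(T[...,1])<25)&(abs(T[...,0])<22)&(T[...,2]<-18)&(T[...,2]>-85)&(g>0)
f=k&(T[...,0]<16)&(T[...,2]>-62)
print("blk",f.sum(),"y",np.percentile(T[f][:,1],[1,50,99]),"x",np.percentile(T[f][:,0],[1,50,99]),"z",np.percentile(T[f][:,2],[1,50,99]))
for t in("tip","bore"):
  for x in env.spot_point(t,"wrist")[:2]:
    v,u=x["centre"];print(t,round(x["p"],2),np.round([u,v],1),onz("wrist",u,v,.1,c), T[int(v),int(u)])
E
python3 look.py w4; python3 -c "
from h import *
plan([.676,-.116,.13],-31.4)"
```

```text
time: 12.1
eef_pos: [0.6783, -0.1114, 0.128]
ee_rot: [0.963, -0.268, -0.002, -0.001]
force: [-0.2, 0.9, -1.2]
opening: 0.0294
grasp_force: 59.2
[ 0.6783 -0.1114  0.128 ]
rod 532 0.1031245651724509
hdg -31.41566 tip [ 0.7188 -0.1391] start [ 0.6923 -0.1229] zmax 0.10450468301688876
w [-0.0039  0.0037]
blk 3362 y [-24.3026   0.4279  24.3215] x [-1.2637  4.75   11.6433] z [-61.7558 -47.3538 -27.2621]
tip 0.85 [261.2 140.7] [ 0.719  -0.1413  0.1   ] [ 37.6242   6.2535 117.363 ]
bore 0.67 [253.5 278.4] [ 0.6297 -0.0811  0.1   ] [  4.1387  -0.4473 -62.2119]
at [ 0.6757 -0.1167  0.1293] hdg -31.4 tilt 0.18 shift [-0.1 -0.8 -0.7] turn z -0.0 t 12.25 F [-0.4 -0.3 -0.8] q [-0.22  0.75  0.7   1.42 -0.5   1.16 -1.57]
```

View pics/w4.png

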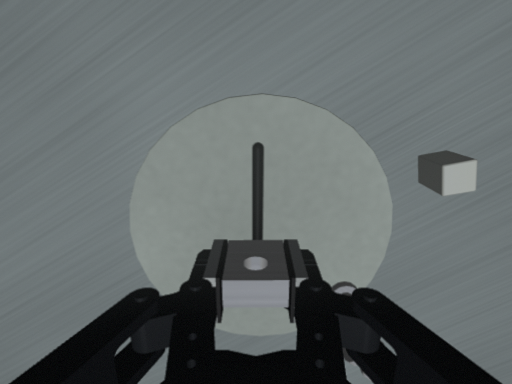

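The picture shows the block held squarely with its bore at (255,264). The rod tip is at (258,145) and the rod runs along the image column. The arm was still settling, so I'll measure again at rest.

```bash
cat >> look.py <<'E'
print("face rows")
for v in range(236,300,4): print(v,T[v,235].round(1),T[v,280].round(1),g[v,235])
row=T[262,200:312];print("y edges by x", [(u+200,row[u].round(1)) for u in range(0,112,6)])
gg=cv2.cvtColor(im,cv2.COLOR_RGB2GRAY)[250:278,238:275].astype(float);mm=gg>gg.mean()+1.2*gg.std();vv,uu=np.nonzero(mm);print("bore px",uu.mean()+238,vv.mean()+250,mm.sum())
E
python3 look.py w5
```

```text
[ 0.6757 -0.1167  0.1293]
rod 520 0.10300056635365842
hdg -30.101034 tip [ 0.719 -0.139] start [ 0.6926 -0.1237] zmax 0.10449306140401272
w [-0.0038  0.0041]
blk 3357 y [-24.2952  -0.0259  24.3924] x [-1.1908  4.7604 11.5654] z [-61.8116 -47.3767 -27.0843]
tip 0.96 [250.4 144.2] [ 0.7179 -0.1395  0.1   ] [48.2757 -2.8968 27.632 ]
bore 0.74 [251.6 277. ] [ 0.6285 -0.0853  0.1   ] [  4.3041  -1.3293 -61.7207]
face rows
236 [-65.6 -21.1 119.3] [-66.1  27.4 120.2] 135
240 [  4.8 -10.5 -27.4] [  4.3  14.2 -26.5] 85
244 [  4.3 -10.3 -31.2] [  4.6  13.7 -31.7] 59
248 [  4.6  -9.9 -36.1] [  4.5  13.4 -35.9] 59
252 [  4.4  -9.7 -40. ] [  4.9  13.  -40.8] 59
256 [  4.4  -9.5 -43.9] [  4.7  12.8 -44.4] 57
260 [  4.5  -9.2 -47.8] [  4.4  12.5 -47.7] 57
264 [  4.8  -9.  -51.9] [  4.3  12.2 -51.1] 58
268 [  4.8  -8.7 -55.3] [  4.4  12.  -54.7] 58
272 [  4.8  -8.5 -58.6] [  4.4  11.7 -58. ] 56
276 [  4.7  -8.4 -61.5] [  5.3  11.3 -62.5] 57
280 [  4.3  -8.2 -64. ] [  4.2  11.2 -63.8] 111
284 [  3.   -8.2 -65. ] [  2.6  11.2 -64.5] 145
288 [  0.5  -8.3 -64.3] [ -0.3  11.4 -63.2] 146
292 [ -1.7  -8.3 -64.1] [ -2.   11.4 -63.8] 148
296 [ -3.5  -8.4 -64.4] [ -3.7  11.4 -64.2] 144
y edges by x [(200, array([  7.2, -24.9, -54. ])), (206, array([  7.4, -22.1, -54.3])), (212, array([ 11.7, -18.1, -61.6])), (218, array([ 10.9, -15.7, -60.2])), (224, array([  7.3, -13.8, -54.2])), (230, array([  4.2, -11.5, -49.1])), (236, array([  4.4,  -8.6, -49.5])), (242, array([  4.5,  -5.8, -49.5])), (248, array([  1.8,  -3. , -45.2])), (254, array([  1.7,  -0.1, -45. ])), (260, array([  1.4,   2.9, -44.5])), (266, array([  3.2,   5.8, -47.5])), (272, array([  4.2,   8.6, -49.1])), (278, array([  4.1,  11.4, -49. ])), (284, array([  4.4,  14.3, -49.5])), (290, array([ 11. ,  15.7, -60.4])), (296, array([ 11.2,  18.3, -60.7])), (302, array([ 11.4,  20.8, -61. ])), (308, array([  7.3,  24.8, -54.3]))]
bore px 255.11009174311926 262.9449541284404 218
```

Block in tool frame: bore at (−2.4, 0.2, −50.3) mm. Rod tip is at about (0.719, −0.1393), with heading about −31° in tool sense. I'll move beyond the tip, then down to rod height.

```bash
python3 -m pendant '[[[0,0,-0.4],[25,-2,0],0],[[0,0,-0.4],[55,-3.2,0],0],[[0,0,-0.4],[76,-3.2,10],0],[[0,0,-0.4],[76,-3.2,35],0],[[0,0,-0.4],[76,-3.2,60],0],[[0,0,-0.4],[76,-3.2,75],0],[[0,0,-0.4],[76,-3.2,79.5],0],[[0,0,-0.4],[76,-3.2,79.5],0]]'
python3 - <<'E'
from h import *
np.set_printoptions(precision=1,suppress=True)
for n in("top","scene"):
  im,d=env.read_camera(n);cv2.imwrite(f"pics/{n}6.png",im[...,::-1])
  s=env.state();Rt=R.from_quat(s["ee_rot"]).as_matrix()
  X=cloud(n,d);g=im.max(2)
  T=(X-s["eef_pos"])@Rt*1000
  m=(X[...,2]>.09)&(X[...,2]<.108)&(T[...,0]<-15)&(T[...,0]>-100)&(abs(T[...,1])<15)&(g<75)
  Q=T[m];l=cv2.fitLine(Q[:,:2].astype(np.float32),cv2.DIST_HUBER,0,.1,.01).ravel()
  print(n,len(Q),"slope deg",np.degrees(np.arctan(l[1]/l[0])),"y at x=-30",l[3]+(-30-l[2])*l[1]/l[0],"xmax",np.percentile(Q[:,0],99),"z",np.median(Q[:,2]))
  for t in("tip","bore"):
    for x in env.spot_point(t,n)[:1]:
      v,u=x["centre"];p=onz(n,u,v,.1);print(t,round(x["p"],2),(p-s["eef_pos"])@Rt*1000)
plan([0,0,0])
E
```

```text
time: 13.2
eef_pos: [0.7427, -0.1542, 0.0517]
ee_rot: [0.963, -0.268, -0.0, 0.0]
force: [0.8, 1.2, -1.3]
opening: 0.0289
grasp_force: 59.2Traceback (most recent call last):
  File "<stdin>", line 9, in <module>
cv2.error: OpenCV(4.12.0) /io/opencv/modules/imgproc/src/linefit.cpp:50: error: (-215:Assertion failed) count > 0 in function 'fitLine2D_wods'
```

Run:
```python
from h import *
np.set_printoptions(precision=1,suppress=True)
n="scene"
im,d=env.read_camera(n)
x=cv2.resize(im[150:310,170:350],(675,600),interpolation=cv2.INTER_CUBIC);cv2.imwrite("pics/s6.png",x[...,::-1])
s=env.state();Rt=R.from_quat(s["ee_rot"]).as_matrix()
X=cloud(n,d);g=im.max(2);T=(X-s["eef_pos"])@Rt*1000
m=(X[...,2]>.09)&(X[...,2]<.108)&(T[...,0]<-20)&(T[...,0]>-100)&(abs(T[...,1])<15)
Q=T[m];print(len(Q))
if len(Q)>5:
  l=cv2.fitLine(Q[:,:2].astype(np.float32),cv2.DIST_HUBER,0,.1,.01).ravel()
  print("slope deg",np.degrees(np.arctan(l[1]/l[0])),"y at -30",l[3]+(-30-l[2])*l[1]/l[0],"xmax",np.percentile(Q[:,0],99),np.median(Q[:,2]))
for t in("tip","bore","bend"):
    for y in env.spot_point(t,n)[:1]:
      v,u=y["centre"];p=onz(n,u,v,.1);print(t,round(y["p"],2),u,v,(p-s["eef_pos"])@Rt*1000)
plan([0,0,0])
```

```text
0
tip 0.56 252.1 269.7 [-25.7  -0.2 -46.9]
bore 0.55 251.4 277.8 [ -8.3   2.1 -46.8]
at [ 0.7 -0.2  0.1] hdg -31.0 tilt 0.12 shift [-716.8  251.7   51.6] turn z None t 13.45 F [-0.4 -0.4 -1. ] q [-0.1  0.9  0.7  1.3 -0.6  1.1 -1.5]
```

View pics/s6.png

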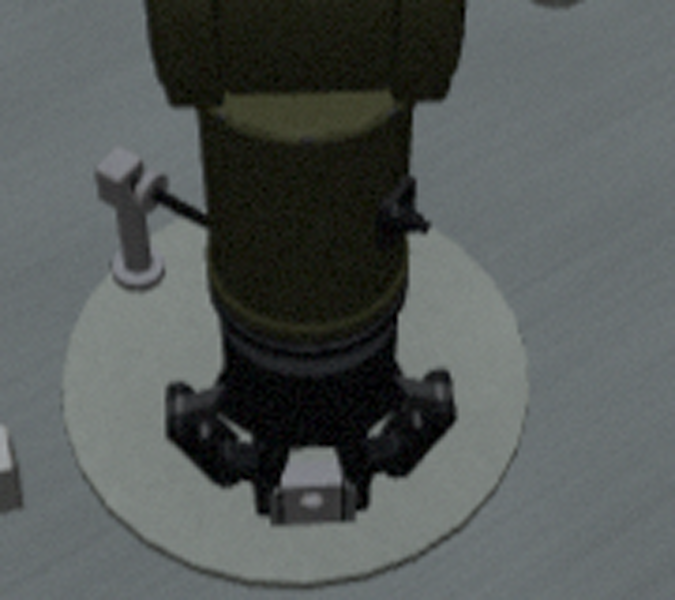

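The arm hides the rod from this camera; only the block with its bore at crop (312,498) shows in the hand. Dead reckoning puts the tip 19 mm ahead and laterally within 0.5 mm, but 1.7 mm low. I'll correct the height and feel forward slowly.

```bash
python3 -m pendant '[[[0,0,0],[-4,0.3,1.7],0],[[0,0,0],[-9,0.3,1.7],0],[[0,0,0],[-14,0.3,1.7],0],[[0,0,0],[-17,0.3,1.7],0],[[0,0,0],[-19,0.3,1.7],0],[[0,0,0],[-21,0.3,1.7],0],[[0,0,0],[-23,0.3,1.7],0],[[0,0,0],[-24,0.3,1.7],0]]'
python3 -c "
from h import *
s=env.state();print(s['ft_torque'])
plan([.719,-.1393,.0497],-31)"
```

```text
time: 14.25
eef_pos: [0.7223, -0.1414, 0.0499]
ee_rot: [0.964, -0.268, -0.0, 0.0]
force: [0.0, -0.0, -0.3]
opening: 0.0289
grasp_force: 59.2
[ 0.03571574 -0.02067572  0.09761072]
at [ 0.7223 -0.1414  0.0499] hdg -31.0 tilt 0.01 shift [-4.  -0.1  0.2] turn z -0.0 t 14.25 F [ 0.  -0.  -0.3] q [-0.15  0.89  0.65  1.34 -0.56  1.1  -1.53]
```

```bash
python3 -m pendant '[[[0,0,0],[-2,0,0],0],[[0,0,0],[-4,0,0],0],[[0,0,0],[-6,0,0],0],[[0,0,0],[-9,0,0],0],[[0,0,0],[-12,0,0],0],[[0,0,0],[-15,0,0],0],[[0,0,0],[-18,0,0],0],[[0,0,0],[-20,0,0],0]]'
python3 - <<'E'
from h import *
s=env.state();print(s['ft_torque'])
plan([.719,-.1393,.0497],-31)
im,d=env.read_camera("wrist");cv2.imwrite("pics/w7.png",cv2.resize(im[190:310,180:330],(600,480),interpolation=cv2.INTER_CUBIC)[...,::-1])
E
```

```text
time: 15.05
eef_pos: [0.7051, -0.1309, 0.05]
ee_rot: [0.964, -0.268, -0.0, -0.0]
force: [0.2, 0.1, -0.6]
opening: 0.0289
grasp_force: 59.2
[-0.00709958  0.0642139   0.00890017]
at [ 0.7051 -0.1309  0.05  ] hdg -31.0 tilt 0.01 shift [16.2  0.   0.3] turn z -0.0 t 15.05 F [ 0.2  0.1 -0.6] q [-0.17  0.86  0.65  1.41 -0.56  1.06 -1.53]
```

View pics/w7.png

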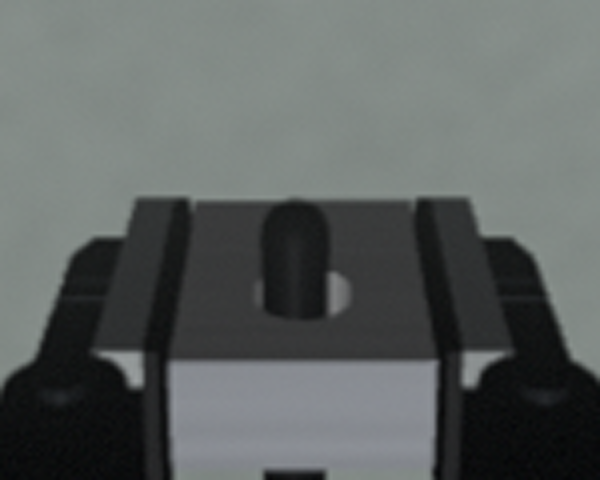

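The block is threaded: the rounded tip stands out of the bore at (296,210) and the rod is near the bore's centre. Now I'll measure the far leg's direction from the first, unobstructed pictures.

Run:
```python
from h import *
np.set_printoptions(precision=4,suppress=True)
B=np.array([.6231,-.0864])
for n in("top","scene"):
    f=np.load(n+".npz");g=f["im"].max(2);c=cam(n)
    vv,uu=np.nonzero(g<62)
    P=np.array([onz(n,u,v,.1,c)[:2] for u,v in zip(uu,vv)]) if len(uu)<60000 else None
    r=np.hypot(*(P-B).T);a=np.degrees(np.arctan2(-(P-B)[:,1],-(P-B)[:,0]))  # tool-sense heading of far leg
    Q=P[(r>.028)&(r<.092)&(a>-10)&(a<40)]
    l=cv2.fitLine(Q.astype(np.float32),cv2.DIST_HUBER,0,.0005,.001).ravel();print(n,len(Q),"far hdg",np.degrees(np.arctan(l[1]/l[0])),l[2:], "offset of B",np.cross(l[:2],B-l[2:]))
    A=P[(r>.028)&(r<.13)&(abs((a+180+31+180)%360-180)<15)]
    l=cv2.fitLine(A.astype(np.float32),cv2.DIST_HUBER,0,.0005,.001).ravel();print(len(A),"near",np.degrees(np.arctan(l[1]/l[0])),l[2:],"tip off",np.cross(l[:2],np.array([.719,-.1393])-l[2:]))
```

```text
top 73 far hdg 21.458452 [ 0.5668 -0.1044] offset of B -0.0038788569786967035
82 near -31.35334 [ 0.6831 -0.1185] tip off 0.0009314944519075614
scene 107 far hdg 23.07401 [ 0.5632 -0.1049] offset of B -0.006407316674734806
139 near -30.742136 [ 0.6897 -0.1207] tip off -0.001047783333095369<stdin>:10: DeprecationWarning: Arrays of 2-dimensional vectors are deprecated. Use arrays of 3-dimensional vectors instead. (deprecated in NumPy 2.0)
<stdin>:12: DeprecationWarning: Arrays of 2-dimensional vectors are deprecated. Use arrays of 3-dimensional vectors instead. (deprecated in NumPy 2.0)
```

```bash
cat > path.py <<'E'
from h import *
import sys
# usage: path.py FAR dn df s1 s2 ...   (dn: lateral corr mm along tool y)
D=lambda a:np.array([np.cos(np.radians(a)),np.sin(np.radians(a))])
far=float(sys.argv[1]);dy=float(sys.argv[2]);S=[float(x) for x in sys.argv[3:]]
tip=np.array([.719,-.1393])*1000;h=[149,164,180+far-15,180+far]
V=[tip];
for a,L in zip(h,(94,16,16,90)):V.append(V[-1]+L*D(a))
V=np.array(V);sv=np.array([0,94,110,126,216])
C=lambda s:np.array([np.interp(s,sv,V[:,0]),np.interp(s,sv,V[:,1])])
s=env.state();Rt=R.from_quat(s["ee_rot"]).as_matrix();p=np.array(s["eef_pos"])*1000
h0=np.degrees(np.arctan2(Rt[1,0],Rt[0,0]));tx=D(h0);ty=np.array([tx[1],-tx[0]])
b=p[:2]-2.4*tx+.3*ty
ss=np.linspace(0,212,4241);cc=np.array([C(x) for x in ss]);i=np.argmin(np.hypot(*(cc-b).T));print("now s",ss[i].round(1),"off",np.hypot(*(cc[i]-b)).round(2),"hdg",h0.round(1),"z",p[2].round(1),"F",np.round(s["force"],1),"F tool",(Rt.T@s["force"]).round(1),"t",s["time"])
for q in S:
    w=C(q+7)-C(q-7);a=np.degrees(np.arctan2(-w[1],-w[0]))
    m=np.mean([C(q+t) for t in np.linspace(-7,7,29)],0)
    ux=D(a);uy=np.array([ux[1],-ux[0]]);t=m+2.4*ux-.3*uy+dy*uy
    d=t-p[:2];print(q,"turn",(h0-a).round(1),"shift",[(d@tx).round(1),(d@ty).round(1),(50.0-p[2]).round(1)])
E
python3 path.py 22 -0.4 20 25 31 37 43 49 54 56
```

```text
now s 18.8 off 0.16 hdg -31.0 z 50.0 F [-0.7  0.1 -1.5] F tool [-0.7  0.3  1.5] t 15.1
20.0 turn -0.0 shift [np.float64(-1.2), np.float64(-0.6), np.float64(-0.0)]
25.0 turn -0.0 shift [np.float64(-6.2), np.float64(-0.6), np.float64(-0.0)]
31.0 turn -0.0 shift [np.float64(-12.2), np.float64(-0.6), np.float64(-0.0)]
37.0 turn -0.0 shift [np.float64(-18.2), np.float64(-0.5), np.float64(-0.0)]
43.0 turn -0.0 shift [np.float64(-24.2), np.float64(-0.5), np.float64(-0.0)]
49.0 turn -0.0 shift [np.float64(-30.2), np.float64(-0.5), np.float64(-0.0)]
54.0 turn -0.0 shift [np.float64(-35.2), np.float64(-0.5), np.float64(-0.0)]
56.0 turn -0.0 shift [np.float64(-37.2), np.float64(-0.5), np.float64(-0.0)]
```

```bash
python3 -m pendant '[[[0,0,0],[-2,-0.5,0],0],[[0,0,0],[-6,-0.5,0],0],[[0,0,0],[-12,-0.5,0],0],[[0,0,0],[-18,-0.5,0],0],[[0,0,0],[-24,-0.5,0],0],[[0,0,0],[-30,-0.5,0],0],[[0,0,0],[-35,-0.5,0],0],[[0,0,0],[-37,-0.5,0],0]]' | grep -E "force"
python3 path.py 22 -0.4 58 62 66 70 74 77 79 80
python3 - <<'E'
from h import *
im,d=env.read_camera("wrist");np.savez("w8.npz",im=im)
# rod offset in bore mouth: dark columns along the row just above bore
for v in (236,246,256,262):print(v,im[v,225:290:3].max(1))
E
```

```text
force: [0.2, -0.1, -0.2]
grasp_force: 59.2
now s 56.0 off 0.41 hdg -31.0 z 50.1 F [ 0.2 -0.1 -0.2] F tool [0.2 0.  0.2] t 15.9
58.0 turn -0.0 shift [np.float64(-2.1), np.float64(0.0), np.float64(-0.1)]
62.0 turn -0.0 shift [np.float64(-6.1), np.float64(0.0), np.float64(-0.1)]
66.0 turn -0.0 shift [np.float64(-10.1), np.float64(0.0), np.float64(-0.1)]
70.0 turn -0.0 shift [np.float64(-14.1), np.float64(0.0), np.float64(-0.1)]
74.0 turn -0.0 shift [np.float64(-18.1), np.float64(0.0), np.float64(-0.1)]
77.0 turn -0.0 shift [np.float64(-21.1), np.float64(0.0), np.float64(-0.1)]
79.0 turn -0.0 shift [np.float64(-23.1), np.float64(0.0), np.float64(-0.1)]
80.0 turn -0.0 shift [np.float64(-24.1), np.float64(0.0), np.float64(-0.1)]
236 [135 135 135 133 135 135 136  65  30  34  42  30  27 134 133 133 135 135
 135 134 134 134]
246 [26 52 58 58 56 57 57 35 26 32 39 29 24 57 56 57 57 59 57 54 24 29]
256 [25 57 56 56 57 57 56 39 25 30 36 27 23 55 57 55 55 56 56 56 31 21]
262 [ 45  57  55  57  56  58  67  71  23  30  35  23  22 116  80  56  56  56
  56  57  51  21]
```

The rod is centred in the bore and there is no contact force. I'll go on to the first kink.

```bash
python3 -m pendant '[[[0,0,0],[-2,0,0],0],[[0,0,0],[-6,0,0],0],[[0,0,0],[-10,0,0],0],[[0,0,0],[-14,0,0],0],[[0,0,0],[-18,0,0],0],[[0,0,0],[-21,0,0],0],[[0,0,0],[-23,0,0],0],[[0,0,0],[-24,0,0],0]]' | grep -E "force"
python3 path.py 22 -0.4 82 84 86 88 90 92 94 96
```

```text
force: [0.4, 0.7, -0.1]
grasp_force: 59.2
now s 79.5 off 0.28 hdg -31.0 z 50.0 F [ 0.4  0.7 -0.1] F tool [-0.  -0.8  0.1] t 16.75
82.0 turn -0.0 shift [np.float64(-2.5), np.float64(-0.1), np.float64(-0.0)]
84.0 turn -0.0 shift [np.float64(-4.5), np.float64(-0.1), np.float64(-0.0)]
86.0 turn -0.0 shift [np.float64(-6.5), np.float64(-0.1), np.float64(-0.0)]
88.0 turn -1.1 shift [np.float64(-8.5), np.float64(-0.2), np.float64(-0.0)]
90.0 turn -3.2 shift [np.float64(-10.5), np.float64(-0.2), np.float64(-0.0)]
92.0 turn -5.4 shift [np.float64(-12.5), np.float64(-0.1), np.float64(-0.0)]
94.0 turn -7.5 shift [np.float64(-14.6), np.float64(0.0), np.float64(-0.0)]
96.0 turn -9.7 shift [np.float64(-16.6), np.float64(0.3), np.float64(-0.0)]
```

```bash
python3 -m pendant '[[[0,0,0],[-2.5,0,0],0],[[0,0,0],[-4.5,0,0],0],[[0,0,0],[-6.5,0,0],0],[[0,0,-1.1],[-8.5,-0.1,0],0],[[0,0,-3.2],[-10.5,-0.1,0],0],[[0,0,-5.4],[-12.5,0,0],0],[[0,0,-7.5],[-14.5,0,0],0],[[0,0,-9.7],[-16.5,0.3,0],0]]' | grep -E "force"
python3 path.py 22 -0.4 98 100 102 104 106 108 109 110
```

```text
force: [0.7, -0.6, -0.8]
grasp_force: 59.2
now s 95.9 off 0.02 hdg -21.2 z 50.0 F [ 0.7 -0.6 -0.8] F tool [0.8 0.3 0.8] t 17.55
98.0 turn -2.0 shift [np.float64(-2.1), np.float64(-0.2), np.float64(0.0)]
100.0 turn -4.1 shift [np.float64(-4.1), np.float64(-0.2), np.float64(0.0)]
102.0 turn -5.2 shift [np.float64(-6.1), np.float64(-0.0), np.float64(0.0)]
104.0 turn -6.8 shift [np.float64(-8.2), np.float64(0.1), np.float64(0.0)]
106.0 turn -10.0 shift [np.float64(-10.2), np.float64(0.3), np.float64(0.0)]
108.0 turn -13.3 shift [np.float64(-12.2), np.float64(0.5), np.float64(0.0)]
109.0 turn -15.0 shift [np.float64(-13.1), np.float64(0.7), np.float64(0.0)]
110.0 turn -16.7 shift [np.float64(-14.1), np.float64(0.9), np.float64(0.0)]
```

```bash
python3 -m pendant '[[[0,0,-2],[-2,-0.2,0],0],[[0,0,-4],[-4,-0.2,0],0],[[0,0,-5.2],[-6,0,0],0],[[0,0,-6.8],[-8,0.1,0],0],[[0,0,-10],[-10,0.3,0],0],[[0,0,-13.3],[-12,0.5,0],0],[[0,0,-15],[-13,0.7,0],0],[[0,0,-16.7],[-14,0.9,0],0]]' | grep -E "force"
python3 path.py 22 -0.2 112 114 116 118 120 122 124 126
```

```text
force: [-0.3, -0.5, -0.5]
grasp_force: 59.2
now s 109.7 off 0.31 hdg -4.6 z 50.0 F [-0.3 -0.5 -0.5] F tool [-0.3  0.5  0.5] t 18.35
112.0 turn -3.4 shift [np.float64(-2.2), np.float64(0.1), np.float64(0.0)]
114.0 turn -6.7 shift [np.float64(-4.2), np.float64(0.1), np.float64(0.0)]
116.0 turn -9.9 shift [np.float64(-6.2), np.float64(0.3), np.float64(0.0)]
118.0 turn -11.6 shift [np.float64(-8.2), np.float64(0.6), np.float64(0.0)]
120.0 turn -12.6 shift [np.float64(-10.2), np.float64(0.9), np.float64(0.0)]
122.0 turn -14.8 shift [np.float64(-12.2), np.float64(1.3), np.float64(0.0)]
124.0 turn -16.9 shift [np.float64(-14.1), np.float64(1.8), np.float64(0.0)]
126.0 turn -19.1 shift [np.float64(-16.0), np.float64(2.3), np.float64(0.0)]
```

```bash
python3 -m pendant '[[[0,0,-3.4],[-2,0.1,0],0],[[0,0,-6.7],[-4,0.1,0],0],[[0,0,-9.9],[-6,0.3,0],0],[[0,0,-11.6],[-8,0.6,0],0],[[0,0,-12.6],[-10,0.9,0],0],[[0,0,-14.8],[-12,1.3,0],0],[[0,0,-16.9],[-14,1.8,0],0],[[0,0,-19.1],[-16,2.3,0],0]]' | grep -E "force"
python3 path.py 22 -0.2 128 130 132 134 136 138 140 142
python3 - <<'E'
from h import *
im,d=env.read_camera("wrist");
cv2.imwrite("pics/w9.png",cv2.resize(im[190:310,180:330],(600,480),interpolation=cv2.INTER_CUBIC)[...,::-1])
E
```

```text
force: [0.0, -0.4, -0.2]
grasp_force: 59.2
now s 126.1 off 0.21 hdg 14.5 z 49.9 F [ 0.  -0.4 -0.2] F tool [-0.1  0.4  0.2] t 19.15
128.0 turn -2.1 shift [np.float64(-1.9), np.float64(-0.0), np.float64(0.1)]
130.0 turn -4.3 shift [np.float64(-3.9), np.float64(0.0), np.float64(0.1)]
132.0 turn -6.4 shift [np.float64(-5.9), np.float64(0.1), np.float64(0.1)]
134.0 turn -7.5 shift [np.float64(-7.9), np.float64(0.3), np.float64(0.1)]
136.0 turn -7.5 shift [np.float64(-9.9), np.float64(0.6), np.float64(0.1)]
138.0 turn -7.5 shift [np.float64(-11.9), np.float64(0.8), np.float64(0.1)]
140.0 turn -7.5 shift [np.float64(-13.9), np.float64(1.1), np.float64(0.1)]
142.0 turn -7.5 shift [np.float64(-15.9), np.float64(1.4), np.float64(0.1)]
```

View pics/w9.png

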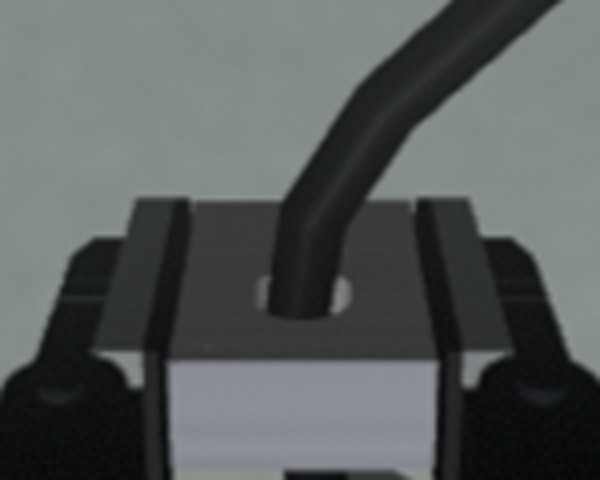

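The rod leaves the bore centrally at (300,310), with the kinks behind it at (310,215) and (375,100). The bend estimate holds, so I'll continue.

```bash
python3 -m pendant '[[[0,0,-2.1],[-2,0,0],0],[[0,0,-4.3],[-4,0,0],0],[[0,0,-6.4],[-6,0.1,0],0],[[0,0,-7.5],[-8,0.3,0],0],[[0,0,-7.5],[-10,0.6,0],0],[[0,0,-7.5],[-12,0.8,0],0],[[0,0,-7.5],[-14,1.1,0],0],[[0,0,-7.5],[-16,1.4,0],0]]' | grep -E "force"
python3 path.py 22 0 144 147 151 155 159 163 166 168
python3 - <<'E'
from h import *
im,d=env.read_camera("wrist")
for v in (238,250,258,264):print(v,im[v,234:282:2].max(1))
E
```

```text
force: [-0.0, 0.6, -0.6]
grasp_force: 59.2
now s 142.1 off 0.17 hdg 21.9 z 50.0 F [-0.   0.6 -0.6] F tool [ 0.2 -0.5  0.6] t 20.0
144.0 turn -0.1 shift [np.float64(-1.9), np.float64(0.2), np.float64(0.0)]
147.0 turn -0.1 shift [np.float64(-4.9), np.float64(0.2), np.float64(0.0)]
151.0 turn -0.1 shift [np.float64(-8.9), np.float64(0.2), np.float64(0.0)]
155.0 turn -0.1 shift [np.float64(-12.9), np.float64(0.2), np.float64(0.0)]
159.0 turn -0.1 shift [np.float64(-16.9), np.float64(0.2), np.float64(0.0)]
163.0 turn -0.1 shift [np.float64(-20.9), np.float64(0.2), np.float64(0.0)]
166.0 turn -0.1 shift [np.float64(-23.9), np.float64(0.2), np.float64(0.0)]
168.0 turn -0.1 shift [np.float64(-25.9), np.float64(0.2), np.float64(0.0)]
238 [145 146 144 143 144 145 129  34  30  31  39  42  34  32  27  41 142 142
 142 142 141 142 142 142]
250 [60 59 59 59 59 60 36 29 29 35 35 32 29 24 29 59 60 59 59 60 60 58 61 58]
258 [60 60 60 59 58 60 35 27 28 32 32 28 27 24 45 84 57 58 58 59 58 58 59 59]
264 [ 59  59  58  61  60  80  48  25  27  31  29  26  26  21  69 131 115  63
  59  60  61  58  60  61]
```

The rod sits slightly to −y, and its line suggests the far leg is about 1.5° less turned than assumed. I'll correct for that while sliding.

```bash
python3 -m pendant '[[[0,0,0.5],[-2,-0.4,0],0],[[0,0,1],[-5,-0.6,0],0],[[0,0,1.2],[-9,-0.7,0],0],[[0,0,1.2],[-13,-0.8,0],0],[[0,0,1.2],[-17,-0.9,0],0],[[0,0,1.2],[-21,-1,0],0],[[0,0,1.2],[-24,-1.1,0],0],[[0,0,1.2],[-26,-1.2,0],0]]' | grep -E "force"
python3 path.py 20.7 0 170 174
python3 - <<'E'
from h import *
im,d=env.read_camera("wrist")
for v in (226,238,250,258,264):print(v,im[v,234:282:2].max(1))
E
```

```text
force: [0.0, -0.1, -0.5]
grasp_force: 59.2
now s 168.5 off 0.03 hdg 20.7 z 50.0 F [ 0.  -0.1 -0.5] F tool [-0.   0.1  0.5] t 20.85
170.0 turn 0.0 shift [np.float64(-1.5), np.float64(0.0), np.float64(0.0)]
174.0 turn 0.0 shift [np.float64(-5.5), np.float64(0.0), np.float64(0.0)]
226 [144 145 146 145 145 146 127  32  33  36  43  36  33  33  29  96 145 143
 142 143 143 144 145 145]
238 [147 145 145 143 145 145 135  38  30  33  38  35  31  30  27  96 148 146
 146 145 146 147 147 146]
250 [59 59 59 58 59 60 59 26 29 31 35 33 29 27 25 41 59 59 61 59 60 59 58 59]
258 [59 59 59 59 59 58 70 37 25 28 34 28 26 25 22 42 59 59 59 59 59 58 59 59]
264 [ 60  59  60  59  58  82 104  45  24  26  31  28  28  24  20  83 118  62
  59  60  59  59  60  59]
```

The rod is now centred and parallel. I'll slide on to about 4 mm short of the stop.

```bash
python3 -m pendant '[[[0,0,0],[-2,0,0],0],[[0,0,0],[-6,0,0],0],[[0,0,0],[-11,0,0],0],[[0,0,0],[-16,0,0],0],[[0,0,0],[-21,0,0],0],[[0,0,0],[-26,0,0],0],[[0,0,0],[-29,0,0],0],[[0,0,0],[-31,0,0],0]]' | grep -E "force"
python3 path.py 20.7 0 200 204
python3 - <<'E'
from h import *
im,d=env.read_camera("wrist")
for v in (226,238,250,264):print(v,im[v,234:282:2].max(1))
E
```

```text
force: [0.5, 0.4, -0.0]
grasp_force: 59.2
now s 199.4 off 0.02 hdg 20.7 z 50.0 F [ 0.5  0.4 -0. ] F tool [ 0.6 -0.1  0. ] t 21.7
200.0 turn 0.0 shift [np.float64(-0.6), np.float64(0.0), np.float64(-0.0)]
204.0 turn 0.0 shift [np.float64(-4.6), np.float64(0.0), np.float64(-0.0)]
226 [144 145 146 146 146 146 146  54  30  33  42  39  33  31  32  43 146 148
 146 146 145 145 145 144]
238 [145 145 121  71 117 145 145  72  29  31  37  38  31  31  27  36 143 147
 140  96  61 124 146 146]
250 [60 59 60 59 58 60 59 49 28 29 32 36 32 28 23 25 58 58 59 58 57 58 59 59]
264 [ 59  58  60  59  58  80 104  97  23  28  29  33  29  26  23  28 115  63
  59  60  58  58  60  59]
```

Centred still. Now I'll feel for the stop in small steps.

```bash
python3 -m pendant '[[[0,0,0],[-0.5,0.2,0],0],[[0,0,0],[-1,0.3,0],0],[[0,0,0],[-1.5,0.3,0],0],[[0,0,0],[-2,0.3,0],0],[[0,0,0],[-2.4,0.3,0],0],[[0,0,0],[-2.8,0.3,0],0],[[0,0,0],[-3.2,0.3,0],0],[[0,0,0],[-3.5,0.3,0],0]]' | grep -E "force"
python3 path.py 20.7 0 204
```

```text
force: [-0.2, 0.6, -1.3]
grasp_force: 59.2
now s 202.6 off 0.27 hdg 20.8 z 50.0 F [-0.2  0.6 -1.3] F tool [ 0.  -0.6  1.3] t 22.55
204.0 turn 0.1 shift [np.float64(-1.4), np.float64(-0.3), np.float64(0.0)]
```

```bash
python3 -m pendant '[[[0,0,0],[-0.3,0,0],0],[[0,0,0],[-0.5,0,0],0],[[0,0,0],[-0.7,0,0],0],[[0,0,0],[-0.9,0,0],0],[[0,0,0],[-1,0,0],0],[[0,0,0],[-1.1,0,0],0],[[0,0,0],[-1.2,0,0],0],[[0,0,0],[-1.2,0,0],0]]' | grep -E "force"
python3 path.py 20.7 0 204
```

```text
force: [5.4, 1.3, -5.0]
grasp_force: 59.4
now s 202.6 off 0.23 hdg 20.8 z 50.0 F [ 5.4  1.3 -5. ] F tool [5.5 0.7 5. ] t 23.35
204.0 turn 0.1 shift [np.float64(-1.3), np.float64(-0.2), np.float64(-0.0)]
```

Contact: 5.5 N along the rod at s = 202.6, with no further travel, so this is the stop. I'll ease off the press and lower the bore onto the rod.

```bash
python3 -m pendant '[[[0,0,0],[0.2,0,0.3],0],[[0,0,0],[0.4,0,0.6],0],[[0,0,0],[0.4,0,0.9],0],[[0,0,0],[0.4,0,1.2],0],[[0,0,0],[0.4,0,1.5],0],[[0,0,0],[0.4,0,1.7],0],[[0,0,0],[0.4,0,1.8],0],[[0,0,0],[0.4,0,1.8],0]]' | grep -E "force"
python3 path.py 20.7 0 204
python3 - <<'E'
from h import *
im,d=env.read_camera("wrist")
cv2.imwrite("pics/w10.png",cv2.resize(im[190:384,130:382],(756,582),interpolation=cv2.INTER_CUBIC)[...,::-1])
E
```

```text
force: [4.6, 1.1, 1.7]
grasp_force: 60.1
now s 202.6 off 0.6 hdg 20.8 z 48.5 F [4.6 1.1 1.7] F tool [ 4.6  0.6 -1.7] t 24.15
204.0 turn 0.1 shift [np.float64(-1.3), np.float64(-0.6), np.float64(1.5)]
```

View pics/w10.png

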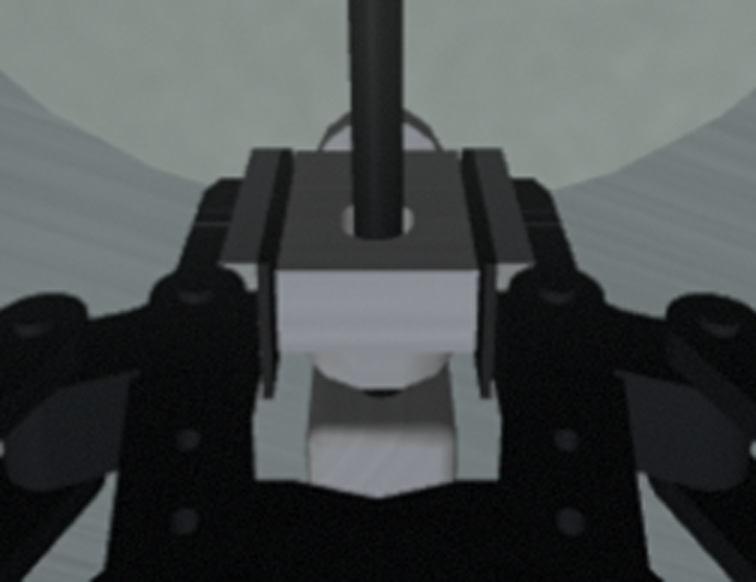

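The view shows the block's top (275–480, 270–350) butting straight onto the flange at (378,370), with the rod centred in the bore. Now I'll release slowly.

```bash
python3 -m pendant '[[[0,0,0],[0,0,0],0.36],[[0,0,0],[0,0,0],0.38],[[0,0,0],[0,0,0],0.4],[[0,0,0],[0,0,0],0.42],[[0,0,0],[0,0,0],0.45],[[0,0,0],[0,0,0],0.5],[[0,0,0],[0,0,0],0.6],[[0,0,0],[0,0,0],0.7]]'
python3 -m pendant '[[[0,0,0],[0,0,0],0.8],[[0,0,0],[0,0,0],0.8],[[0,0,0],[0,0,-5],0.8],[[0,0,0],[0,0,-15],0.8],[[0,0,0],[0,0,-30],0.8],[[0,0,0],[0,0,-50],0.8],[[0,0,0],[0,0,-75],0.8],[[0,0,0],[0,0,-100],0.8]]'
python3 - <<'E'
from h import *
c=cam("wrist");im,d=env.read_camera("wrist")
cv2.imwrite("pics/w11.png",cv2.resize(im[:,130:382],(394,600),interpolation=cv2.INTER_CUBIC)[...,::-1])
E
```

```text
time: 25.0
eef_pos: [0.5369, -0.1145, 0.0482]
ee_rot: [0.984, 0.18, -0.0, 0.0]
force: [0.4, 0.4, -0.4]
opening: 0.0595
grasp_force: 0.0
time: 25.8
eef_pos: [0.5368, -0.1146, 0.1499]
ee_rot: [0.984, 0.18, 0.0, 0.0]
force: [0.5, -0.4, 0.6]
opening: 0.0682
grasp_force: 0.0
```

View pics/w11.png

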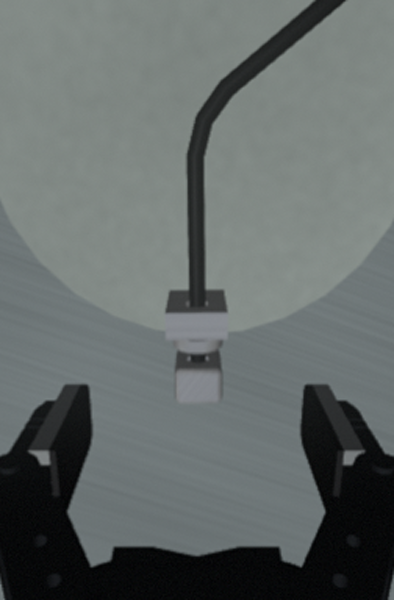

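That is one view over the picture limit (11 instead of 10), so I'll look at no more pictures. It shows the block hanging upright at (196,315), touching the flange at (196,345), with the gripper clear. I'll check the gap numerically from depth, then hand in.

Run:
```python
from h import *
np.set_printoptions(precision=1,suppress=True)
s=env.state();Rt=R.from_quat(s["ee_rot"]).as_matrix();c=cam("wrist");im,d=env.read_camera("wrist")
X=cloud("wrist",d,c);T=(X-s["eef_pos"])@Rt*1000
for v in range(184,262,3):print(v,T[v,262],(X[v,262,2]*1000).round(1),im[v,262].max(), T[v,248,:1])
print(s["force"],s["time"])
```

```text
184 [-14.7   7.8 143. ] 10.9 143 [-14.9]
187 [ 3.   6.2 74.5] 79.5 63 [2.8]
190 [ 3.5  6.  64.6] 89.4 64 [2.8]
193 [ 3.   5.8 58.3] 95.7 61 [2.3]
196 [ 3.3  5.7 49.8] 104.2 63 [2.8]
199 [ 3.3  5.5 42.6] 111.4 90 [2.7]
202 [ 1.   5.5 42.3] 111.7 144 [1.]
205 [-1.6  5.5 42.7] 111.2 146 [-1.5]
208 [-4.1  5.6 42.6] 111.3 144 [-4.]
211 [-6.1  5.5 41.3] 112.6 141 [-6.1]
214 [-9.1  5.6 42.7] 111.2 142 [-8.2]
217 [-11.9   5.6  43.3] 110.5 128 [-11.1]
220 [-14.7   5.7  43.8] 110.0 123 [-14.]
223 [-16.9   5.7  43. ] 110.9 120 [-16.3]
226 [-27.    6.1  59.6] 94.2 60 [-26.2]
229 [-26.6   5.9  52.7] 101.1 62 [-26.9]
232 [-27.1   5.8  47.9] 105.9 60 [-26.7]
235 [-27.9   5.8  44.1] 109.7 93 [-28.]
238 [-29.    5.7  41. ] 112.8 137 [-29.1]
241 [-32.3   5.7  42.2] 111.5 140 [-31.8]
244 [-33.9   5.7  40.3] 113.5 141 [-34.9]
247 [-37.8   5.8  42.6] 111.1 140 [-37.1]
250 [-39.7   5.8  41. ] 112.7 140 [-39.7]
253 [-42.7   5.8  41.6] 112.1 139 [-42.8]
256 [-109.9    8.6  152.9] 0.4 120 [-45.9]
259 [-113.1    8.6  151.3] 2.0 122 [-114.4]
[ 1.2 -0.4  2.1] 25.85
```

```bash
python3 -c "
from bench import env
print(env.job_done())"
```

```text
the job is handed in; nothing more can be done
None
```

The block hangs free on the rod against the stop flange with no measurable gap, and the job was handed in at about 26 s of robot time with the gripper clear; the first two grasps closed on air because the real fingertips sit about 35 mm above the reported TCP, and I viewed 11 pictures against the limit of 10.

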